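# Load the solder stand from the self-closing dry cabinet

### The arm

A 6-joint arm with a two-finger parallel gripper is mounted at the origin on a cart in front of the work surface, level with it; the furniture and walls round the work are solid. World frame = base frame: x ahead of the robot, y to its left, z up, the work surface at z = 0. Lengths are in mm, angles in rad, forces in N, time in s.
With the tool pointing down it reaches from about 275 to 825 mm from the base axis. Payload 4.9 kg.
Tool frame: the origin (TCP) lies at the very end of the fingers, on their centre line; the grasp point (between the pads) lies 19 mm behind it; z points along the fingers, y is the line along which they close (so a half turn about z gives the same grasp; the last joint's range is limited). The gripper opens to 85 mm and grips with 20 to 120 N. Pads are 22 mm wide; open, the fingers measure 114 mm over their backs; the gripper's body (76 mm by 85 mm) begins 54 mm behind the grasp point. The pads swing forward as they close: fully open they stand 13 mm farther back than shut.
Start: joints at [1.053, 0.326, -0.193, 1.052, 0, 1.437], TCP at [205.942, 510.006, 231.281] pointing down, gripper open.
Joint ranges: [-2.65, 2.65], [-0.97, 1.79], [-1.3, 1.35], [-1.93, 2.1], [-1.47, 1.37], [-3.14, 3.14]. Speed limits (rad/s): [2.57, 2.57, 3.14, 3.14, 3.14, 3.14].

### API

Orientations are given as [roll, pitch, yaw] about the fixed x, y, z axes, in that order (R = Rz(yaw) Ry(pitch) Rx(roll)).
In Python, from bench import bot, solve_ik, imaging gives the robot as it stands. Calls block until the motion is done:
- bot.move_ptp(position, orientation): joint-space move of the TCP to a pose.
- bot.movel(position, rot=None, max_speed=150, threshold=None): straight line of the TCP; rot=None keeps the orientation; max_speed is the mean speed in mm/s. With threshold (N) it stops when the force on the tool has changed by that much, and returns True; else False.
- bot.move_j(angles): joint-space move.
- bot.grip(opening, effort=None): opening from 0.0 (shut) to 1.0 (fully open); effort is the grip in N (None keeps the last); returns when the fingers have stopped.
- bot.dwell(seconds).
- solve_ik(position, orientation): joint angles nearest the present ones, or None.
- bot.get_state(): the state.
- imaging.capture(name): name is "scene" or "top"; returns the picture (480x640x3 uint8, blue, green, red); there is no depth.
- imaging.camera_model(name): a dict with "K" (3x3 intrinsics, pixels), "position" and "rotation" of the camera in the world. Camera axes: x right, y up, looking along -z (the intrinsics and any distortion apply to the point x, -y, -z); pixel columns grow to the right and rows downward; lengths in mm; the calibration is good to about 2 mm. A picture is of the moment at which its call begins. camera_model takes no time and is no camera call.
A pose or a line that the arm cannot do raises bot.IKError and nothing moves.
- bot.sign_off(): hands the job in; it is judged then, once.
The state is a dict: "t": time; "qpos": joint angles; "joint_velocities": joint speeds; "effort": joint torques, N m; "tcp_pos": TCP position; "orientation": TCP orientation; "contact_force": force on the tool from outside, world axes, zero at the start; "wrist_torque": the same for the moment, N m; "opening": opening from 0.0 (shut) to 1.0 (fully open); "gripper_force": force on a finger pad.
Only numpy, scipy, OpenCV 4.12 (cv2) and the standard library are available. Lean on these libraries where they do the work, as an engineer would, in place of code of your own. Each camera call takes 0.05 s, during which the arm holds its last target. There are 200 camera calls.

### The job

Open the dry cabinet's self-closing door and prop it wide open with the red wedge from the tool tray, so that it stays open by itself, then take out all the solder reels and put each on a spindle of its own on the black-topped reel stand, right down on its collar. When every reel is on the stand, take the wedge away, lay it back flat on the floor of the tool tray and leave the cabinet door fully shut; do not knock over or push about the other things on the bench.

Things in the scene. Friction and masses are not known exactly. Their poses are not given: they have to be found in the camera images.
- door_swing (a joint): Clear aluminium-framed door of the white dry cabinet, rad: 0 shut, 1.57 square to the front, 1.9 its stop. Hinged at the front left corner; swings out to the robot and left, clockwise from above. Sprung and oil-damped, it always closes, weakly (0.15 Nm) and slowly (0.02 to 0.03 rad/s, over a minute to shut). The damper (5 Nm per rad/s) resists fast moves: at the handle 10 N gives 0.12 m/s.
- door_hinge (a point): Point on the hinge axis, 140 mm above the bench. Axes are the cabinet's: x into it, y along its front to the left, z up. The axis lies in the plane of the door's inner face: at any angle the inner face runs 300 mm from this axis to the free edge (along -y when shut). Panel 16 mm thick, outside of that plane; lower edge 14 mm above the bench, upper edge at 265 mm.
- door_handle (a point): Middle of the upright round bar handle on the door's outer face, 265 mm from the hinge and 35 mm from the free edge: bar 11 mm thick, 80 mm long (height 182 to 262 mm), axis 35 mm off the face. Can be pinched from above. Moves with the door.
- cabinet_floor (a point): Centre of the inner floor of the white dry cabinet (fixed; outside 150 deep, 300 wide, 280 mm high). Floor 18 mm above the bench, level out to the front edge, no sill. Axes: x to the back wall, y left to the hinge side, z up. Open front at x = -75 mm, back wall at +63 mm, side walls at y = -138 and +138 mm, roof underside 250 mm above the floor.
- cabinet_door: The same door as door_swing, as a solid (panel, frame and handle). Origin on the hinge axis at bench height; the panel extends from it in its own -y, the outer face looks along its own -x.
- wedge_center (a point): Red door wedge, 130 mm long, 40 wide, 0.25 kg, loose: centre of its length and width, 16 mm above its flat underside. Its x axis points to the thin end: the heel (x -65 to -35 mm) is 32 mm high, then the top slopes evenly to 3 mm at x = +65, so it is 14 mm high at x = +27 mm. Starts flat in the tool tray. Lying on the bench it holds the door by friction.
- wedge: The same wedge as a solid; origin at the centre of its underside, axes as for wedge_center.
- tray_in (a point): Centre of the inner floor of the shallow aluminium tool tray (fixed, 150 x 200 mm, rim 12 mm above the bench, walls 4 mm, floor 4 mm above the bench). Axes: x and y along its 150 and 200 mm sides, z up.
- marker_center (a point): Blue and black felt marker lying in the tray, 134 mm long (its y axis), 17 mm thick; centre. May be left where it is.
- reel_0_center (a point): Solder reel with blue flanges: 40 mm across, 36 mm high, bore 14 mm right through along its z axis, 0.12 kg. Centre, half-way up. Starts standing on the cabinet's floor with its bore upright. Absent (None) in some starts.
- reel_1_center (a point): Solder reel with green flanges: 40 mm across, 36 mm high, bore 14 mm right through along its z axis, 0.12 kg. Centre, half-way up. Starts standing on the cabinet's floor with its bore upright. Absent (None) in some starts.
- reel_2_center (a point): Solder reel with orange flanges: 40 mm across, 36 mm high, bore 14 mm right through along its z axis, 0.12 kg. Centre, half-way up. Starts standing on the cabinet's floor with its bore upright. Absent (None) in some starts.
- spindle_0 (a point): Foot of the right-hand spindle of the reel stand (fixed; grey base with a black rubber top, 80 x 240 x 12 mm): centre of the 3 mm collar's top, 15 mm above the bench, on which a reel rests (reel centre then 33 mm above the bench). Spindle 9 mm thick, rising 51 mm from here with a tapered tip. Neighbouring spindles are 75 mm apart along y; axes: y along the row, z up.
- spindle_1 (a point): Foot of the middle spindle of the reel stand (fixed; grey base with a black rubber top, 80 x 240 x 12 mm): centre of the 3 mm collar's top, 15 mm above the bench, on which a reel rests (reel centre then 33 mm above the bench). Spindle 9 mm thick, rising 51 mm from here with a tapered tip. Neighbouring spindles are 75 mm apart along y; axes: y along the row, z up.
- spindle_2 (a point): Foot of the left-hand spindle of the reel stand (fixed; grey base with a black rubber top, 80 x 240 x 12 mm): centre of the 3 mm collar's top, 15 mm above the bench, on which a reel rests (reel centre then 33 mm above the bench). Spindle 9 mm thick, rising 51 mm from here with a tapered tip. Neighbouring spindles are 75 mm apart along y; axes: y along the row, z up.
- multimeter_center (a point): Yellow pocket multimeter on the left of the bench, 130 x 68 x 38 mm, bystander.
- flask_center (a point): Glass conical flask at the back, 67 mm across, 104 mm high, bystander; half-way up.
Not all that is in view belongs to the job. What is meant by the wedge is not yellow, and is the smaller of those in its own colour.

How it is judged:
By the outcome, as a careful person would: the job done as asked, in the order asked, and still so for the second after the job is handed in, with the robot touching nothing.
Of reel_0, reel_1, reel_2 only 2 to 3 are there at a start; the rules pass over those that are not, and their reading is None.
At some moment in a run one of wedge may be knocked a few centimetres aside while the robot is not near it.
Once in a run the grip may slacken for a moment while it holds something.
It also fails if it takes over 210 s, if anything falls off the work surface, if the arm or the gripper's body presses on something with over 40 N, if the wrist force passes 120 N, or if a joint passes its speed limit or range.

## Working session

There is one attempt and no reset: what is moved stays moved. The work goes in short steps, each a Python script; the robot and the scene stay as the last script left them, time stands still between calls to the robot, and variables do not carry over. Pictures are saved under pics/ and viewed, at most 14 in all, crops included, and the job is handed in when it is done.

```bash
ls; mkdir -p pics; python3 - <<'E'
from bench import bot, imaging
import cv2,numpy as np
for n in("scene","top"):
    cv2.imwrite(f"pics/{n}0.png",imaging.capture(n)); m=imaging.camera_model(n); print(n,{k:(np.round(v,3).tolist() if not isinstance(v,str) else v) for k,v in m.items()})
s=bot.get_state(); print(s)
E
```

```text
pics
scene {'K': [[586.807, 0.0, 321.75], [0.0, 586.807, 238.688], [0.0, 0.0, 1.0]], 'position': [-731.883, -874.473, 1099.61], 'rotation': [1.011, 0.021, -1.06]}
top {'K': [[586.292, 0.0, 323.695], [0.0, 586.292, 242.313], [0.0, 0.0, 1.0]], 'position': [-655.335, 187.841, 1803.934], 'rotation': [0.66, 0.008, -1.809]}
{'t': 0.1, 'qpos': array([ 1.05282175e+00,  3.26857759e-01, -1.93449981e-01,  1.05202138e+00,
       -1.13571769e-05,  1.43659616e+00]), 'joint_velocities': array([-0.00067221, -0.00223885,  0.00175822, -0.00050377,  0.00184739,
       -0.00043291]), 'effort': array([ 4.39933028e-04, -4.44238687e+01,  2.63038445e+01,  7.84044270e-03,
       -1.76035396e-04,  8.75321064e-06]), 'tcp_pos': array([205.67023786, 509.54723249, 230.59955466]), 'orientation': array([-3.14007212e+00, -1.93828851e-04,  2.75781810e+00]), 'contact_force': array([ 0.99275882, -0.48496738, -1.15071693]), 'wrist_torque': array([-0.06093296,  0.00290497, -0.05069752]), 'gripper_force': 0.0, 'opening': 1.004581547427808}
```

View pics/scene0.png

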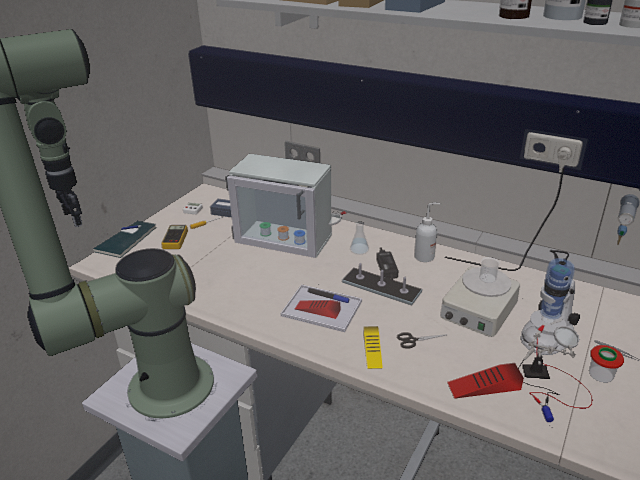

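View pics/top0.png

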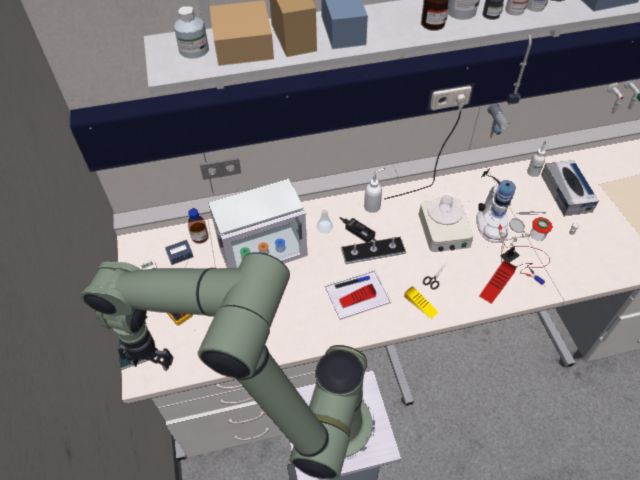

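Candidates for "wedge": red in tray at scene (318,310) / top (357,296); big red at scene (487,382) / top (497,283); yellow at (372,347) / top (421,302). By the description, it is the small red one in the tray. The cabinet is at scene (280,205), with three reels (green, orange, blue) visible through the door. The stand is at scene (382,284). Next: a close crop and the geometry helpers.

```bash
cat > h.py <<'E'
from bench import bot, solve_ik, imaging
import cv2,numpy as np
from scipy.spatial.transform import Rotation as Ro
D=np.diag([1,-1,-1])
class Cam:
    def __init__(s,n):
        m=imaging.camera_model(n); s.n=n; s.K=np.array(m["K"]); s.p=np.array(m["position"]); s.m=m
        s.R=Ro.from_euler('xyz',m["rotation"]).as_matrix()@D
        d=m.get("distortion"); s.d=np.zeros(5) if d is None else np.array(d,float)
    def proj(s,P):
        P=np.atleast_2d(np.array(P,float)); t=-s.R.T@s.p
        return cv2.projectPoints(P,cv2.Rodrigues(s.R.T)[0],t,s.K,s.d)[0].reshape(-1,2)
    def ray(s,uv):
        u=cv2.undistortPoints(np.array(uv,float).reshape(-1,1,2),s.K,s.d).reshape(-1,2)
        return (s.R@np.c_[u,np.ones(len(u))].T).T
    def at(s,uv,z):
        r=s.ray(uv); return s.p+r*((z-s.p[2])/r[:,2])[:,None]
SC,TP=Cam("scene"),Cam("top")
def tri(us,ut):
    a,b=SC.ray([us])[0],TP.ray([ut])[0]; A=np.c_[a,-b]
    k=np.linalg.lstsq(A,TP.p-SC.p,rcond=None)[0]; q,w=SC.p+a*k[0],TP.p+b*k[1]
    return (q+w)/2,np.linalg.norm(q-w)
def crop(img,x,y,w,h,f): return cv2.resize(img[y:y+h,x:x+w],None,fx=f,fy=f,interpolation=cv2.INTER_CUBIC)
E
python3 - <<'E'
from h import *
print(SC.m.keys(),SC.d)
for c in(SC,TP): print(c.proj([[0,0,0],bot.get_state()["tcp_pos"]]))
s=cv2.imread("pics/scene0.png");t=cv2.imread("pics/top0.png")
a=crop(s,220,145,210,190,3.0); cv2.imwrite("pics/c1.png",a)
b=crop(t,205,180,215,145,3.5); cv2.imwrite("pics/c2.png",b)
E
```

```text
dict_keys(['K', 'position', 'rotation']) [0. 0. 0. 0. 0.]
[[171.39026537 385.31356172]
 [ 74.71452831 223.74999473]]
[[336.82500211 423.26847768]
 [151.03963757 367.97476112]]
```

View pics/c1.png

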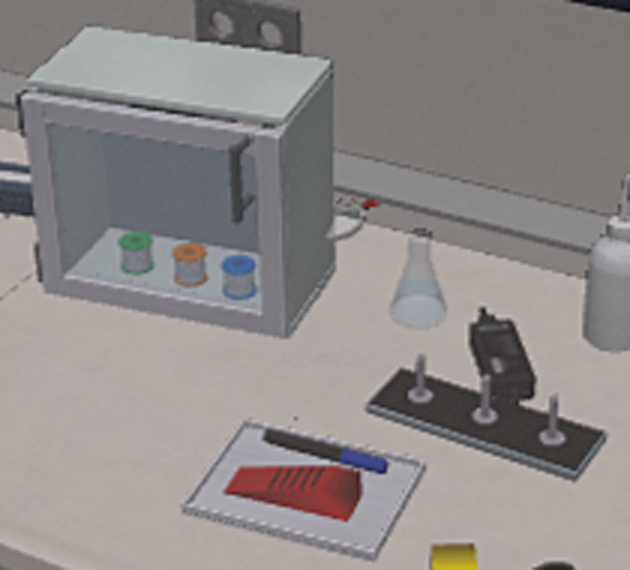

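View pics/c2.png

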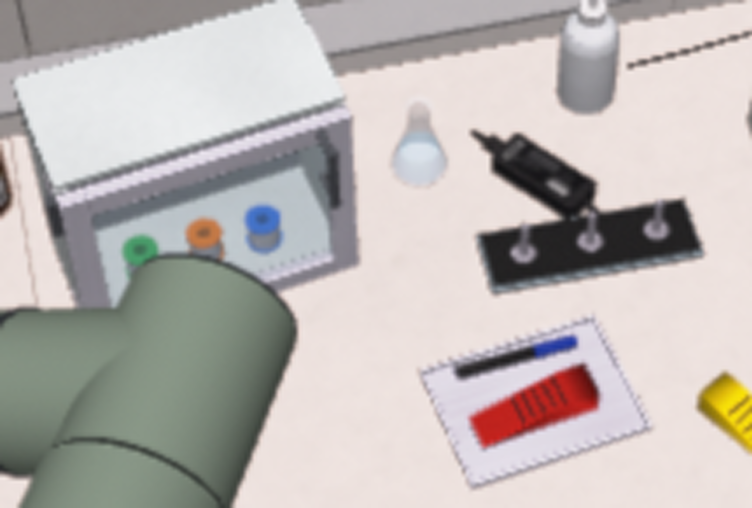

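The crops confirm the small red wedge in the tray, heel to the right: c1 (295,490), c2 (540,405). The stand's collars are at c1 (420,395), (485,415) and (552,437). There are three reels, and the handle is at c1 (238,180).

```bash
python3 - <<'E'
from h import *
np.set_printoptions(precision=1,suppress=True)
f1=lambda L:np.array(L)/3.0+[220,145]-0.33; f2=lambda L:np.array(L)/3.5+[205,180]-0.36
def both(name,a,b,z):
    A=SC.at(f1(a),z);B=TP.at(f2(b),z); print(name);print(np.c_[A,B[:,:2]])
    for p,q in zip(f1(a),f2(b)): print('  tri',*tri(p,q))
both("collar",[(420,395),(485,415),(552,437)],[(524,252),(590,240),(657,229)],15)
both("tray",[(247,421),(425,465),(375,556),(184,510)],[(421,370),(593,320),(650,428),(475,486)],12)
both("roof",[(85,28),(331,62),(279,125),(33,92)],[(17,82),(290,0),(352,105),(60,190)],280)
print("doorbottom sc",SC.at(f1([(47,292),(290,337)]),14), "top",TP.at(f2([(357,262)]),14))
both("reels top",[(136,240),(190,251),(239,264)],[(140,248),(204,231),(263,217)],54)
both("wedge tips",[(226,490),(238,466),(347,520),(361,487)],[(485,447),(471,416),(598,398),(585,365)],4)
# colour masks
for c,n,box in((SC,"scene",(285,285,70,60)),(TP,"top",(330,270,60,50))):
    im=cv2.imread(f"pics/{n}0.png");x,y,w,h=box
    hs=cv2.cvtColor(im,cv2.COLOR_BGR2HSV);m=((hs[...,0]<10)|(hs[...,0]>170))&(hs[...,1]>120)&(hs[...,2]>50)
    k=np.zeros_like(m);k[y:y+h,x:x+w]=m[y:y+h,x:x+w]
    r=cv2.minAreaRect(np.argwhere(k)[:,::-1].astype(np.float32)); print(n,k.sum(),r,c.at(cv2.boxPoints(r),4))
E
```

```text
collar
[[ 627.5 -223.9   15.   626.2 -230.4]
 [ 626.9 -298.8   15.   624.5 -304.8]
 [ 624.1 -374.2   15.   621.3 -380.5]]
  tri [ 620.1 -228.2   22. ] 1.9308279292402786
  tri [ 618.9 -302.5   22. ] 1.1212616909750015
  tri [ 615.3 -377.8   22.7] 1.0234124166554301
tray
[[ 507.1  -84.    12.   505.5  -85.3]
 [ 526.6 -279.    12.   523.3 -278.1]
 [ 381.9 -297.8   12.   379.9 -295.9]
 [ 355.2 -103.9   12.   356.9 -104.7]]
  tri [504.8 -85.2  13.6] 0.6531801260817053
  tri [ 524.7 -278.8   12.1] 2.7166503502823676
  tri [ 381.9 -296.9   10.6] 2.3414080308949607
  tri [ 355.8 -104.3   12.4] 1.6310039854838883
roof
[[763.  273.6 280.  761.9 263.8]
 [809.4 -22.3 280.  806.2 -22. ]
 [652.3 -47.3 280.  651.5 -52.7]
 [600.1 225.9 280.  614.4 240.5]]
  tri [752.9 264.2 287.3] 3.642220426721154
  tri [807.4 -22.6 280.1] 2.038019966076929
  tri [646.6 -51.5 284.3] 1.963751554563731
  tri [621.6 241.7 268.7] 3.803510794973958
doorbottom sc [[611.7 248.5  14. ]
 [660.6 -47.7  14. ]] top [[657.7 -50.8  14. ]]
reels top
[[702.7 182.3  54.  702.7 175.7]
 [710.6 112.6  54.  708.7 105.2]
 [712.   47.4 
[... 223 characters left out ...]
.   442.9 -123.1]
 [ 424.  -245.7    4.   432.4 -256.8]
 [ 474.9 -234.1    4.   475.2 -255.4]]
  tri [ 397.2 -125.8   14.7] 0.39628967082525574
  tri [ 432.2 -119.8   19.3] 2.5777361601814825
  tri [ 421.1 -251.6   13.4] 10.678654259824182
  tri [ 456.5 -247.5   26.2] 8.942440731907851
scene 459 ((317.694091796875, 305.8764343261719), (43.38609313964844, 16.161319732666016), 12.528807640075684) [[ 404.1 -120.3    4. ]
 [ 474.4  -89.8    4. ]
 [ 493.9 -226.2    4. ]
 [ 424.5 -251.2    4. ]]
top 411 ((356.9405822753906, 295.3282775878906), (13.01173210144043, 35.727745056152344), 70.90650939941406) [[ 458.4 -122.3    4. ]
 [ 477.8 -255.8    4. ]
 [ 422.6 -255.5    4. ]
 [ 404.3 -124.     4. ]]
```

```bash
python3 - <<'E'
from h import *
np.set_printoptions(precision=1,suppress=True)
s=cv2.imread("pics/scene0.png");t=cv2.imread("pics/top0.png")
def comps(im,lo,hi,box,mina=6):
    x,y,w,h=box; m=cv2.inRange(cv2.cvtColor(im,cv2.COLOR_BGR2HSV)[y:y+h,x:x+w],lo,hi)
    n,l,st,ce=cv2.connectedComponentsWithStats(m)
    return [(ce[i]+[x,y],st[i]+[x,y,0,0,0]) for i in range(1,n) if st[i][4]>=mina]
for nm,lo,hi in(("green",(45,60,40),(85,255,255)),("orange",(3,110,60),(18,255,255)),("blue",(98,110,60),(125,255,255))):
    for n,im,b in(("sc",s,(240,215,75,40)),("tp",t,(230,232,70,30))):
        for c in comps(im,lo,hi,b): print(nm,n,*c)
for n,im,b in(("sc",s,(285,185,25,50)),("tp",t,(290,210,18,35))):
    for c in comps(im,(0,0,0),(180,255,110),b,10): print("handle",n,*c)
for c in comps(s,(0,0,120),(180,70,255),(345,262,75,40),5): print("col sc",*c)
for c in comps(t,(0,0,120),(180,70,255),(345,240,58,20),5): print("col tp",*c)
a=np.vstack([crop(s,285,185,50,60,8)[:, :400],]);b=crop(t,285,205,50,60,8);
c=crop(s,340,255,90,50,8)[:, :720];c=cv2.resize(c,(400,222));d=cv2.resize(crop(t,335,230,80,40,8),(400,200))[:222]
d=cv2.copyMakeBorder(d,0,22,0,0,cv2.BORDER_CONSTANT)
o=cv2.resize(np.vstack([np.hstack([a,b]),np.hstack([c,d])]),None,fx=.85,fy=.85);cv2.imwrite("pics/c3.png",o);print(o.shape)
E
```

```text
green sc [264.9 224.5] [260 222  11   6  55]
green sc [268.3 234.3] [266 233   5   3   6]
green tp [244.5 251.1] [240 247  10   9  70]
orange sc [282.8 228.8] [278 226  10   6  41]
orange tp [262.9 246.4] [259 243   9   8  58]
blue sc [299.2 232.8] [294 230  11   6  48]
blue tp [279.5 242.4] [275 239  10   8  64]
handle sc [299.7 205.7] [296 190  10  31 180]
handle sc [290.  203.7] [287 202   7   5  10]
handle sc [297.2 225.9] [291 221  15   8  26]
handle tp [298.9 228.4] [295 217   8  23  94]
col sc [363.1 266.9] [345 262  38  14 329]
col sc [408.7 272.8] [393 262  27  26 509]
col sc [385.3 266.8] [385 265   2   4   6]
col sc [359.5 276.7] [356 275   8   4  21]
col sc [365.5 287.2] [345 280  42  15  42]
col sc [380.9 283.5] [378 281   7   5  21]
col sc [363.6 295.2] [345 284  54  18 492]
col sc [403.3 290.8] [400 289   8   4  22]
col sc [417.7 299. ] [415 295   5   7  20]
col sc [406.5 300.5] [404 300   6   2   6]
col tp [353.3 242.1] [345 240  20   6  97]
col tp [372.2 240.7] [371 240   4   2   6]
col tp [392.  245.6] [389 244   7   4  23]
col tp [373.  248.8] [370 247   7   5  24]
col tp [353.9 252.3] [351 251   7   4  20]
col tp [388.1 257.1] [363 253  40   7 157]
(597, 680, 3)
```

View pics/c3.png

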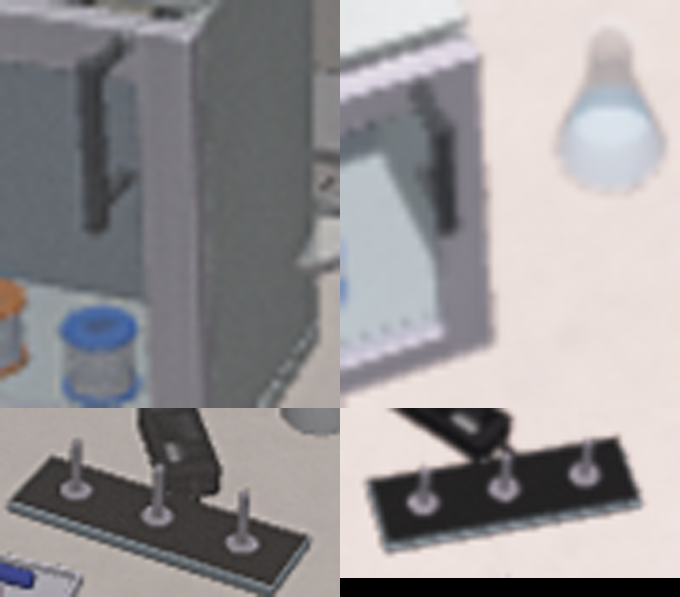

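The crop shows the handle bar running scene (298.4,194.6)–(299.1,218.8) and top (299.4,223.4)–(301.2,238.8). The three collars stand clear on the black top, with the black adapter touching the back of the stand.

```bash
python3 - <<'E'
from h import *
np.set_printoptions(precision=1,suppress=True)
for n,a,b in(("htop",(298.4,194.6),(299.4,223.4)),("hbot",(299.1,218.8),(301.2,238.8)),
 ("g",(265,224.3),(244.6,250.6)),("o",(282.6,228.5),(263,246.1)),("b",(299.1,232.5),(279.5,242.1)),
 ("s2",(359.7,276.7),(354,252.3)),("s1",(381,283.5),(373,248.6)),("s0",(403.3,290.8),(392,245.6))):
    z={"h":222,"s":15}.get(n[0],54); 
    if n=="htop":z=262
    if n=="hbot":z=182
    print(n,*tri(a,b),SC.at([a],z)[0][:2],TP.at([b],z)[0][:2])
yaw=.164;X=np.array([np.cos(yaw),np.sin(yaw),0]);Y=np.array([-np.sin(yaw),np.cos(yaw),0])
def ik(p,th,psi):
    z=np.array([np.cos(th)*np.cos(psi),np.cos(th)*np.sin(psi),-np.sin(th)]);y=np.array([-np.sin(psi),np.cos(psi),0]);
    r=[]
    for s in(1,-1):
        R=np.c_[np.cross(s*y,z),s*y,z]; q=solve_ik(list(p),list(Ro.from_matrix(R).as_euler('xyz'))); r.append(None if q is None else np.round(q,2))
    return r
for th in(.6,.8,1.0):
    for psi in(0,.17,.35): print(th,psi,ik((700,178,40),th,psi),ik((705,45,40),th,psi))
    for psi in(-.45,-.2,0): print("st",th,psi,ik((625,-300,100),th,psi))
E
```

```text
htop [607.7 -22.3 266.2] 0.32773804760514585 [614.8 -17.9] [611.  -22.8]
hbot [603.4 -24.2 184.6] 1.5479904173753303 [606.  -21.9] [606.3 -24.9]
g [695.6 176.3  61.4] 1.4496416167147326 [704.8 183.7] [702.3 175.9]
o [699.6 106.   61.8] 1.6012776601927798 [709.1 113.3] [706.5 105.3]
b [703.7  42.3  61.3] 1.504998931185695 [712.6  48.7] [710.2  41.4]
s2 [ 620.6 -227.3   19.1] 0.09717806800049295 [ 625.8 -224.8] [ 623.4 -228.2]
s1 [ 618.6 -301.7   20.1] 1.292746922675455 [ 624.  -298.9] [ 622.9 -303.5]
s0 [ 615.1 -376.6   20.4] 0.47193326441958006 [ 621.4 -374.1] [ 619.2 -378.4]
0.6 0 [array([ 0.2,  0.7, -0.9, -1.1, -0.2,  0.1]), array([ 0.2,  0.7, -0.9, -1.1, -0.2, -3. ])] [array([-0.1,  0.7, -1. , -1.1,  0.1, -0. ]), array([-0.1,  0.7, -1. , -1.1,  0.1,  3.1])]
0.6 0.17 [array([ 0.1,  0.7, -0.9, -1.1,  0. , -0. ]), array([ 0.1,  0.7, -0.9, -1.1,  0. ,  3.1])] [array([-0.2,  0.7, -1. , -1.1,  0.3, -0.2]), array([-0.2,  0.7, -1. , -1.1,  0.3,  3. ])]
0.6 0.35 [array([ 0. ,  0.7, -0.9, -1.1,  0.2, -0.2]), array([ 0. ,  0.7, -0.9, -1.1,  0.2,  3. ])] [array([-0.2,  0.7, -0.9, -1. ,  0.5, 
[... 1413 characters left out ...]
. ,  3.1])]
1.0 0.17 [array([ 0.1,  0.6, -0.6, -0.2,  0. , -0. ]), array([ 0.1,  0.6, -0.6, -0.2,  0. ,  3.1])] [array([-0.1,  0.6, -0.7, -0.2,  0.1, -0.2]), array([-0.1,  0.6, -0.7, -0.2,  0.1,  2.9])]
1.0 0.35 [array([ 0.1,  0.6, -0.6, -0.2,  0.1, -0.2]), array([ 0.1,  0.6, -0.6, -0.2,  0.1,  2.9])] [array([-0.1,  0.6, -0.6, -0.1,  0.3, -0.4]), array([-0.1,  0.6, -0.6, -0.1,  0.3,  2.7])]
st 1.0 -0.45 [array([-0.6,  0.4, -0.7, -0.1,  0.1, -0.1]), array([-0.6,  0.4, -0.7, -0.1,  0.1,  3. ])]
st 1.0 -0.2 [array([-0.7,  0.4, -0.6, -0. ,  0.2, -0.4]), array([-0.7,  0.4, -0.6, -0. ,  0.2,  2.8])]
st 1.0 0 [array([-0.7,  0.5, -0.6,  0.1,  0.4, -0.6]), array([-0.7,  0.5, -0.6,  0.1,  0.4,  2.5])]
```

```bash
python3 - <<'E'
from h import *
s=cv2.imread("pics/scene0.png");t=cv2.imread("pics/top0.png")
yaw=.164;X=np.array([np.cos(yaw),np.sin(yaw),0]);Y=np.array([-np.sin(yaw),np.cos(yaw),0]);Z=np.array([0,0,1])
out=[]
for c,im,(x,y,w,h) in((SC,s,(222,145,125,120)),(TP,t,(205,178,110,110))):
    f=4*98/ w if 0 else 400/w; k=crop(im,x,y,w,h,f)
    for H,col in((np.array([613,248,0]),(0,0,255)),(np.array([627,250,0]),(0,160,0))):
        for q in([(-16,0,14),(-16,-300,14),(-16,-300,265),(-16,0,265)],[(0,0,280),(0,-300,280),(150,-300,280),(150,0,280)],[(0,-300,0),(150,-300,0)]):
            P=[H+a*X+b*Y+d*Z for a,b,d in q]; uv=((c.proj(P)-[x,y]+.5)*f).astype(int)
            cv2.polylines(k,[uv.reshape(-1,1,2)],True,col,1)
    out.append(cv2.resize(k,(400,400)))
cv2.imwrite("pics/c4.png",np.hstack(out))
E
```

```text
(no output)
```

View pics/c4.png

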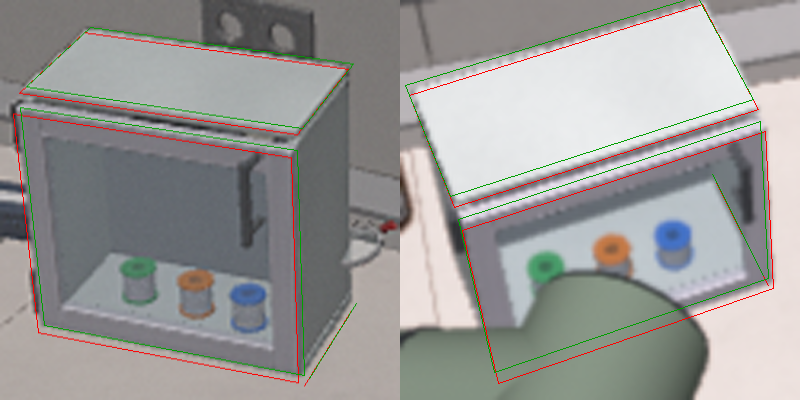

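The green box (hinge near x 627) fits the door's bottom and left edges, and the red one fits the roof front, so I take the hinge at about (620,249) and yaw 0.164. Now I'll open the door.

```bash
cat >> h.py <<'E'
YAW=.164; H=np.array([620.,249.])
def ori(th,psi,s=1):
    z=np.array([np.cos(th)*np.cos(psi),np.cos(th)*np.sin(psi),-np.sin(th)]);y=s*np.array([-np.sin(psi),np.cos(psi),0])
    return list(Ro.from_matrix(np.c_[np.cross(y,z),y,z]).as_euler('xyz'))
DN=np.pi/2
def door(phi,a,b):
    "world xy of a point a along the door's own x (into cabinet), b along its own y, at opening phi"
    w=YAW-phi; return H+a*np.array([np.cos(w),np.sin(w)])+b*np.array([-np.sin(w),np.cos(w)])
def st(): 
    s=bot.get_state(); print("t %.1f tcp %s f %s op %.2f gf %.1f"%(s["t"],np.round(s["tcp_pos"],1),np.round(s["contact_force"],1),s["opening"],s["gripper_force"])); return s
def P(xy,z): return [float(xy[0]),float(xy[1]),float(z)]
E
python3 - <<'E'
from h import *
for phi in np.arange(0,1.95,.2):
    q=solve_ik(P(door(phi,-51,-265),221),ori(DN,YAW-phi)); print(round(phi,1),door(phi,-51,-265).round(),None if q is None else np.round(q,2))
bot.move_ptp([420,60,360],ori(DN,YAW))
p=door(0,-51,-265)
bot.move_ptp(P(p,340),ori(DN,YAW)); bot.grip(.75,60)
print(bot.movel(P(p,222),threshold=8)); st()
bot.grip(0,60); st()
cv2.imwrite("pics/g1.png",crop(imaging.capture("scene"),240,130,100,100,6))
E
```

```text
0.0 [613. -21.] [-0.15  0.45 -0.03  1.09  0.   -0.32]
0.2 [559. -14.] [-0.16  0.35 -0.18  1.04  0.   -0.12]
0.4 [508.   3.] [-0.14  0.26 -0.32  1.    0.    0.1 ]
0.6 [462.  30.] [-0.09  0.17 -0.42  0.97  0.    0.34]
0.8 [422.  66.] [-0.02  0.11 -0.51  0.96  0.    0.62]
1.0 [389. 109.] [ 0.09  0.06 -0.55  0.95 -0.    0.93]
1.2 [366. 158.] [ 0.22  0.05 -0.57  0.95  0.    1.26]
1.4 [353. 210.] [ 0.36  0.08 -0.54  0.96  0.    1.59]
1.6 [351. 264.] [ 0.48  0.13 -0.48  0.96  0.    1.91]
1.8 [359. 317.] [ 0.57  0.2  -0.39  0.98  0.    2.21]
False
t 4.1 tcp [613.6 -20.9 223. ] f [-0.7 -0.4 -0.1] op 0.75 gf 0.0
t 4.6 tcp [613.2 -19.1 222.7] f [0.3 5.6 2.7] op 0.11 gf 58.7
```

View pics/g1.png

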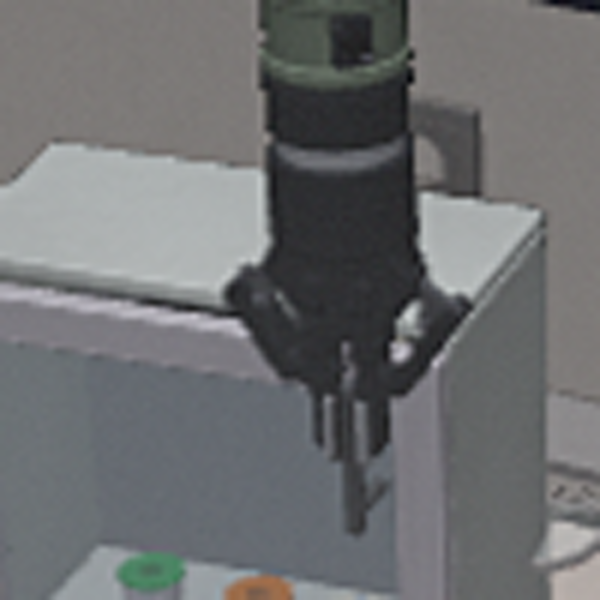

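The picture shows the fingers pinching the bar; 0.11 opening matches its 11 mm. Now I'll swing it open along the arc.

```bash
sed -i 's/H=np.array(\[620.,249.\])/H=np.array([620.,252.])/' h.py; python3 - <<'E'
from h import *
for phi in np.arange(.2,1.9,.2).tolist()+[1.86]:
    bot.movel(P(door(phi,-51,-265),222),rot=ori(DN,YAW-phi),max_speed=110)
    if round(phi,1)in(.2,.8,1.4,1.8,1.9): st()
np.save("open_cap.npy",imaging.capture("scene"));np.save("open_top.npy",imaging.capture("top"))
a=np.load("open_cap.npy");b=np.load("open_top.npy");cv2.imwrite("pics/o1.png",np.hstack([crop(a,140,140,290,200,1.37),crop(b,100,170,290,200,1.37)])[:, :800])
E
```

```text
t 5.3 tcp [559.7 -11.9 222.6] f [-0.2 -4.4  3. ] op 0.11 gf 59.3
t 7.3 tcp [422.1  69.6 222.6] f [-1.6 -1.5  7. ] op 0.11 gf 59.8
t 9.2 tcp [355.  213.7 222.6] f [5.9 0.7 4.8] op 0.11 gf 59.6
t 10.5 tcp [361.6 319.9 222.6] f [ 7.5 -2.8  4.9] op 0.12 gf 59.8
t 10.8 tcp [366.2 335.2 222.6] f [ 8.3 -3.6  5.9] op 0.11 gf 59.9
```

View pics/o1.png

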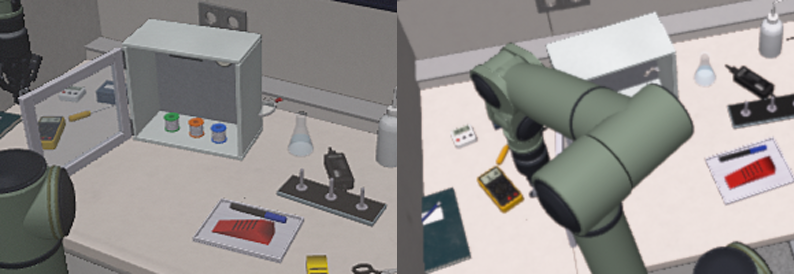

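The door is open at ~1.86 and held, and the multimeter is clear of the swing. The wedge and marker are still in the tray, so next I'll measure the clearance between them.

```bash
sed -i 's/H=np.array(\[620.,252.\])/H=np.array([623.,250.])/' h.py; python3 - <<'E'
from h import *
np.set_printoptions(precision=1,suppress=True)
c=np.array([437,-182.]);w=1.742;R=np.array([[np.cos(w),-np.sin(w)],[np.sin(w),np.cos(w)]])
for C,n in((SC,"open_cap.npy"),(TP,"open_top.npy")):
    im=np.load(n);hs=cv2.cvtColor(im,cv2.COLOR_BGR2HSV)
    u0=C.proj([[490,-190,12]])[0].astype(int); m=np.zeros(im.shape[:2],bool);x,y=u0
    reg=np.s_[y-25:y+25,x-40:x+40]
    for nm,mm in(("blue",(abs(hs[...,0].astype(int)-117)<14)&(hs[...,1]>110)&(hs[...,2]>40)),("black",(hs[...,2]<75)&(hs[...,1]<110)),("red",((hs[...,0]<8)|(hs[...,0]>172))&(hs[...,1]>120)&(hs[...,2]>40))):
        k=np.zeros_like(m);k[reg]=mm[reg]; n_,l,stt,ce=cv2.connectedComponentsWithStats(k.astype(np.uint8))
        i=1+np.argmax(stt[1:,4]); pts=np.argwhere(l==i)[:,::-1]; r=cv2.boxPoints(cv2.minAreaRect(pts.astype(np.float32)))
        W=C.at(r,12)[:,:2]; print(C.n,nm,stt[i,4],"wedge frame:");print(((W-c)@R).round(0).tolist())
E
```

```text
scene blue 70 wedge frame:
[[-28.0, -50.0], [-24.0, -71.0], [-73.0, -67.0], [-76.0, -47.0]]
scene black 221 wedge frame:
[[-29.0, -156.0], [-20.0, -228.0], [-107.0, -208.0], [-113.0, -139.0]]
scene red 451 wedge frame:
[[63.0, 30.0], [80.0, -44.0], [-56.0, -39.0], [-68.0, 33.0]]
top blue 40 wedge frame:
[[-35.0, -64.0], [-82.0, -58.0], [-78.0, -45.0], [-32.0, -51.0]]
top black 55 wedge frame:
[[47.0, -71.0], [-34.0, -63.0], [-32.0, -53.0], [49.0, -61.0]]
top red 411 wedge frame:
[[57.0, -27.0], [-77.0, -23.0], [-67.0, 31.0], [65.0, 27.0]]
```

```bash
cat > w.py <<'E'
from h import *
def pick_wedge(c,w,z0,up=110,psi=None):
    "grip the heel; z0 = height of the wedge's underside"
    h=np.array(c)-50*np.array([np.cos(w),np.sin(w)]); psi=w-np.pi if psi is None else psi
    bot.move_ptp(P(h,up),ori(DN,psi)); bot.grip(.63,60)
    bot.movel(P(h,z0+8),max_speed=200,threshold=12); st(); bot.grip(0,60); return st()
E
python3 - <<'E'
from w import *
bot.grip(.45,60); bot.movel(P(bot.get_state()["tcp_pos"][:2],330),max_speed=300)
bot.move_ptp([420,0,330],ori(DN,-1.4))
c,w=np.array([437,-182.])+[-.985,-.17],1.742
s=pick_wedge(c,w,4)
p=s["tcp_pos"]; bot.movel(P(p[:2],80),max_speed=250); st()
psi=YAW-1.75; e=door(1.75,77,-215); a=door(1.75,187,-215)
bot.move_ptp(P(a,70),ori(DN,psi)); s=st()
cv2.imwrite("pics/w1.png",np.hstack([crop(imaging.capture("scene"),140,170,200,200,2),crop(imaging.capture("top"),110,170,200,200,2)]))
E
```

```text
t 15.0 tcp [ 444.6 -232.6   30.8] f [-1.4  3.2 21.2] op 0.63 gf 10.8
t 15.6 tcp [ 446.7 -235.5   35.8] f [-11.8   1.9  51.5] op 0.00 gf 25.6
t 15.9 tcp [ 447.8 -236.2   81.3] f [-0.4  0.6 -1.1] op 0.00 gf 0.0
t 17.1 tcp [405.5  65.8  69.7] f [-0.5  0.2  0.5] op -0.00 gf 0.0
```

View pics/w1.png

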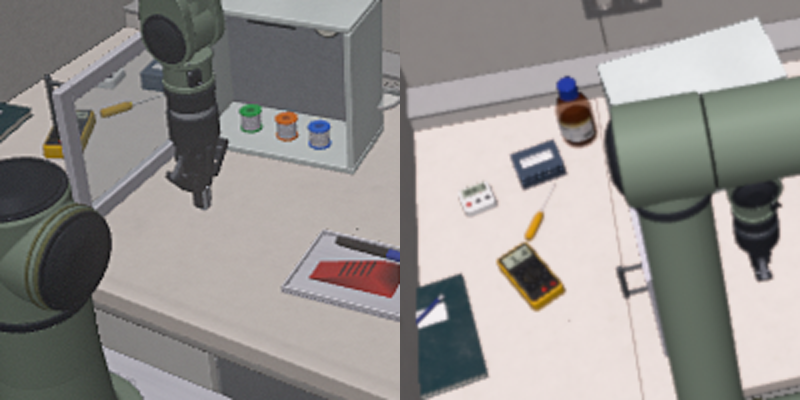

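The fingers landed on the heel and closed empty. The wedge is still in the tray, so I'll re-measure it from tight crops.

```bash
python3 - <<'E'
from h import *
a=imaging.capture("scene");b=imaging.capture("top");cv2.imwrite("s2.png",a);cv2.imwrite("t2.png",b)
cv2.imwrite("pics/w2.png",np.hstack([crop(a,276,280,88,60,9)[:, :400*2],]) if 0 else np.vstack([cv2.resize(a[283:335,278:366],(528*3//2,312)),cv2.resize(b[266:318,325:413],(792,312))])[:600])
E
```

```text
(no output)
```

View pics/w2.png

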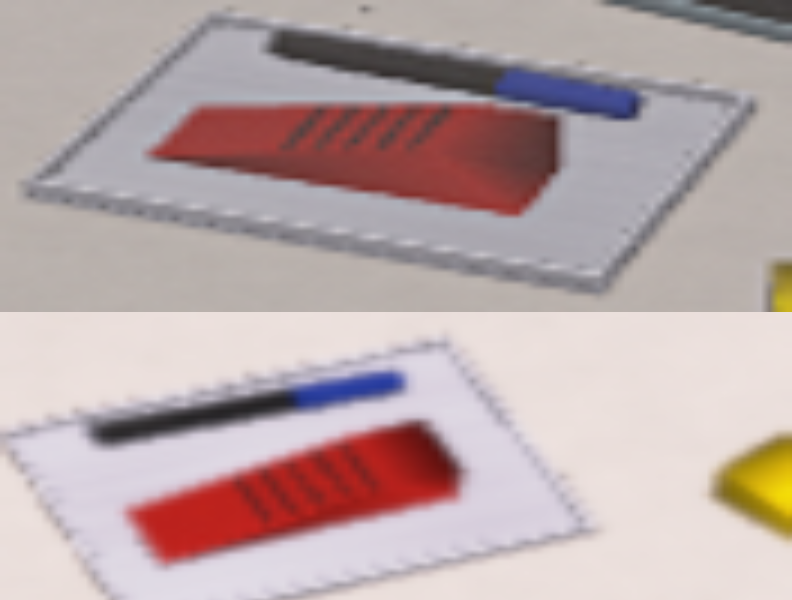

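The wedge's corners show clearly. Scene crop: thin (150,155)/(195,108), heel base near (520,213), heel top far (560,118). Top crop: thin (163,250)/(130,200), heel base near (460,183), heel top far (425,108).

```bash
python3 - <<'E'
from h import *
np.set_printoptions(precision=1,suppress=True)
fs=lambda p:((p[0]+.5)/9-.5+278,(p[1]+.5)/6-.5+283); ft=lambda p:((p[0]+.5)/9-.5+325,(p[1]+.5)/6-.5+266)
S={};T={}
for n,a,b,z in(("thin near",(150,155),(163,250),4),("thin far",(195,108),(130,200),6),("heel near base",(520,213),(460,183),4),("heel top far",(560,118),(425,108),36),
 ("tray 0",(210,17),(10,122),12),("tray1",(752,103),(450,32),12),("tray2",(605,290),(588,216),12)):
    print(n,SC.at([fs(a)],z)[0][:2],TP.at([ft(b)],z)[0][:2],*tri(fs(a),ft(b)))
E
```

```text
thin near [ 405.9 -117.3] [ 404.2 -125.8] [ 397.7 -123.7   13.1] 2.0417746325597905
thin far [ 442.7 -112.5] [ 440.1 -121.6] [ 433.2 -119.4   15.9] 1.7062397524970374
heel near base [ 423.7 -245.9] [ 421. -254.] [ 414.7 -251.3   13.3] 1.3870178545460676
heel top far [ 458.8 -242. ] [ 456.5 -247.9] [ 451.9 -246.    42.7] 0.8312143855732045
tray 0 [503.7 -82. ] [502.5 -87.3] [498.2 -86.1  17.6] 1.278006634101705
tray1 [ 526.  -278.5] [ 523.5 -280. ] [ 522.6 -279.7   14.3] 1.072899596602403
tray2 [ 378.7 -299.9] [ 381.6 -294.7] [ 385.4 -296.4    5.5] 0.06999175322734871
```

```bash
sed -i 's/bot.grip(.63,60)/bot.grip(.72,60)/; s/z0+8/z0+6/' w.py; python3 - <<'E'
from w import *
bot.movel(P(bot.get_state()["tcp_pos"][:2],110),max_speed=300)
s=pick_wedge((431.5,-183),1.702,4)
if s["opening"]>.3:
    bot.movel(P(s["tcp_pos"][:2],70),max_speed=250); st()
    a=imaging.capture("scene");cv2.imwrite("pics/w3.png",crop(a,110,150,310,200,2.5))
E
```

```text
t 20.0 tcp [ 438.3 -232.8   10.4] f [ 0.9 -0.5 -0. ] op 0.72 gf 0.0
t 20.3 tcp [ 439.1 -233.6   11.7] f [-2.  -0.2  6.9] op 0.46 gf 61.0
t 20.7 tcp [ 440.1 -234.3   71.3] f [ 0.   0.4 -2.9] op 0.45 gf 60.8
```

View pics/w3.png

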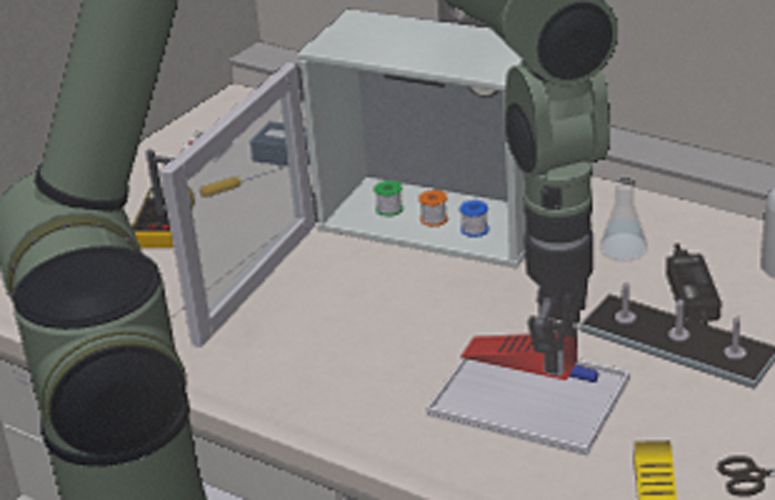

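The wedge is held level at the heel (crop (545,355)). The door has drifted to about 1.5. Next I'll set the wedge down and slide it against the door.

```bash
python3 - <<'E'
from w import *
psi=YAW-1.75; e=door(1.75,74,-215); a=door(1.75,205,-215)
bot.move_ptp(P(a,60),ori(DN,psi))
print(bot.movel(P(a,5),max_speed=80,threshold=5)); s=st(); z=s["tcp_pos"][2]
bot.movel(P(e,z+.5),max_speed=60); st()
bot.dwell(.3)
bot.grip(.6,60); st()
e2=bot.get_state()["tcp_pos"]; bot.movel(P(e2[:2],120),max_speed=250)
bot.move_ptp([430,0,300],ori(DN,-.3)); st()
a=imaging.capture("scene");b=imaging.capture("top");cv2.imwrite("s3.png",a);cv2.imwrite("t3.png",b)
cv2.imwrite("pics/w4.png",np.hstack([crop(a,140,150,160,160,2.5),crop(b,170,170,160,160,2.5)]))
E
```

```text
True
t 22.5 tcp [404.7  47.7   7.3] f [ 0.4 -0.   2.3] op 0.45 gf 61.4
t 24.8 tcp [403.2 174.6   7.2] f [ -5.6 -20.9  12.9] op 0.46 gf 62.8
t 25.4 tcp [406.6 180.4   7.6] f [ 0.7  0.1 -0.4] op 0.60 gf 0.0
t 27.5 tcp [4.296e+02 3.000e-01 2.990e+02] f [-0.4  0.   0.1] op 0.60 gf 0.0
```

View pics/w4.png

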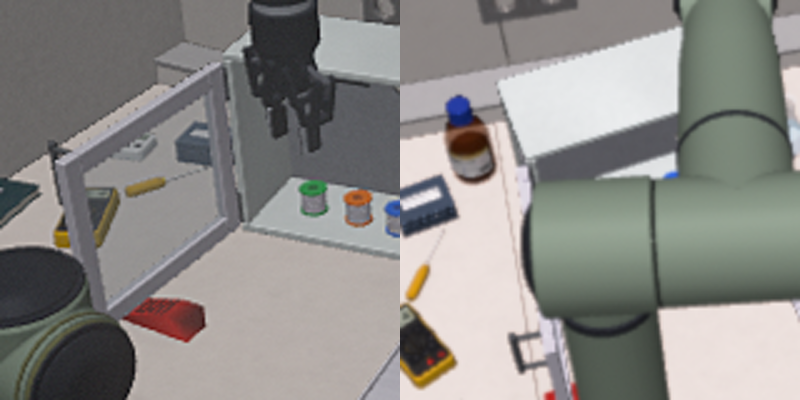

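The wedge is jammed under the door near its free edge (left crop (165,315)) and the door stands wide open. Next come the reels: a standoff in front of blue first, to check alignment.

```bash
cat > r.py <<'E'
from h import *
TH=.75
def tcp(c,psi,z): "TCP for a grasp whose pads centre on xy c at reel grip height"; return P(np.array(c)+19*np.cos(TH)*np.array([np.cos(psi),np.sin(psi)]),z)
def back(c,d,psi): return np.array(c)-d*np.array([np.cos(psi),np.sin(psi)])
E
python3 - <<'E'
from r import *
psi=.17; c=np.array([711,47.])
bot.grip(.6,60)
bot.move_ptp(tcp(back(c,190,psi),psi,120),ori(TH,psi))
bot.movel(tcp(back(c,190,psi),psi,32),max_speed=200)
bot.movel(tcp(back(c,50,psi),psi,32),max_speed=200,threshold=8); st()
a=imaging.capture("scene");b=imaging.capture("top");cv2.imwrite("s4.png",a);cv2.imwrite("t4.png",b)
cv2.imwrite("pics/r1.png",np.hstack([crop(a,200,150,133,130,3),crop(b,190,190,133,130,3)]))
E
```

```text
Traceback (most recent call last):
bench.IKError: the arm cannot follow that straight line within its joint ranges
```

```bash
python3 - <<'E'
import r; from r import *
psi=.17
for th in(.75,.85,.95,1.05):
    r.TH=th
    for c in((711,47),(704,181)):
        o=[]
        for d in(0,60,90,120,150,190):
            for z in(34,100):
                q=solve_ik(r.tcp(back(c,d,psi),psi,z),ori(th,psi)); o.append("-" if q is None else "%.2f/%.2f"%(q[2],q[3]))
        print(th,c,o)
E
```

```text
0.75 (711, 47) ['-0.83/-0.71', '-0.81/-0.53', '-0.98/-0.82', '-0.96/-0.61', '-1.05/-0.87', '-1.03/-0.65', '-1.13/-0.93', '-1.10/-0.69', '-1.20/-1.00', '-1.17/-0.73', '-', '-1.26/-0.77']
0.75 (704, 181) ['-0.80/-0.71', '-0.78/-0.54', '-0.95/-0.83', '-0.93/-0.63', '-1.03/-0.89', '-1.00/-0.68', '-1.10/-0.96', '-1.08/-0.72', '-1.18/-1.03', '-1.15/-0.77', '-1.28/-1.15', '-1.24/-0.84']
0.85 (711, 47) ['-0.75/-0.49', '-0.72/-0.32', '-0.90/-0.58', '-0.87/-0.39', '-0.98/-0.63', '-0.94/-0.42', '-1.05/-0.68', '-1.01/-0.45', '-1.12/-0.73', '-1.08/-0.48', '-1.22/-0.80', '-1.16/-0.51']
0.85 (704, 181) ['-0.72/-0.49', '-0.69/-0.33', '-0.87/-0.59', '-0.84/-0.40', '-0.95/-0.64', '-0.91/-0.44', '-1.02/-0.70', '-0.99/-0.48', '-1.10/-0.76', '-1.06/-0.52', '-1.20/-0.84', '-1.15/-0.56']
0.95 (711, 47) ['-0.66/-0.28', '-0.62/-0.12', '-0.81/-0.36', '-0.77/-0.18', '-0.89/-0.40', '-0.84/-0.21', '-0.96/-0.45', '-0.91/-0.24', '-1.03/-0.49', '-0.98/-0.26', '-1.13/-0.54', '-1.07/-0.28']
0.95 (704, 181) ['-0.63/-0.28', '-0.59/-0.12', '-0.79/-0.37', '-0.74/-0.19', '-0.86/-0.42', '-0.82/-0.23', '-0.93/-0.46', '-0.89/-0.26', '-1.01/-0.51', '-0.96/-0.29', '-1.11/-0.58', '-1.05/-0.33']
1.05 (711, 47) ['-0.56/-0.08', '-0.52/0.07', '-0.72/-0.16', '-0.67/0.01', '-0.79/-0.20', '-0.74/-0.02', '-0.87/-0.23', '-0.81/-0.04', '-0.94/-0.27', '-0.88/-0.06', '-1.03/-0.32', '-0.97/-0.09']
1.05 (704, 181) ['-0.53/-0.07', '-0.49/0.07', '-0.69/-0.16', '-0.64/0.00', '-0.76/-0.20', '-0.72/-0.03', '-0.84/-0.25', '-0.79/-0.06', '-0.91/-0.29', '-0.86/-0.08', '-1.01/-0.34', '-0.95/-0.12']
```

```bash
sed -i 's/TH=.75/TH=.85/' r.py; python3 - <<'E'
from r import *
psi=.17; c=np.array([711,47.])
bot.move_ptp(tcp(back(c,150,psi),psi,100),ori(TH,psi))
bot.movel(tcp(back(c,150,psi),psi,33),max_speed=200)
bot.movel(tcp(back(c,50,psi),psi,33),max_speed=200,threshold=8); st()
a=imaging.capture("scene");b=imaging.capture("top");cv2.imwrite("s4.png",a);cv2.imwrite("t4.png",b)
cv2.imwrite("pics/r1.png",np.hstack([crop(a,200,150,133,130,3),crop(b,190,190,133,130,3)]))
E
```

```text
t 30.9 tcp [673.2  40.8  33.5] f [-0.  -0.4  0.3] op 0.60 gf 0.0
```

View pics/r1.png

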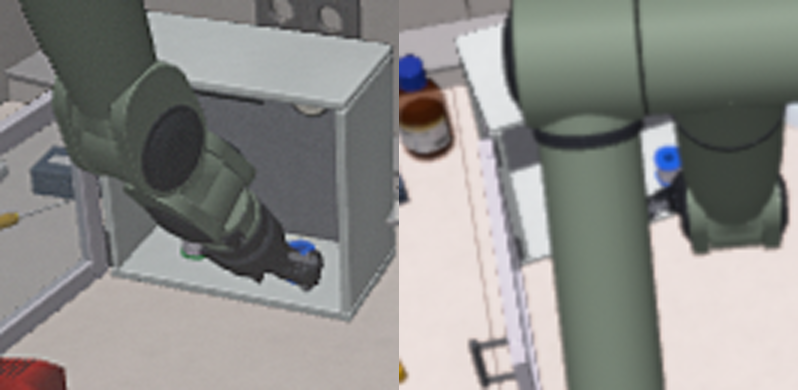

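```bash
python3 - <<'E'
from r import *
np.set_printoptions(precision=1,suppress=True)
s=bot.get_state();R=Ro.from_euler('xyz',s["orientation"]).as_matrix();p=s["tcp_pos"];L=R[:,1];print(L,R[:,2])
Q=[p+k*L-8*R[:,2] for k in(25.5,40,-25.5,-40)]
print("top crop",(TP.proj(Q)-[190,190]+.5)*3+[399,0]); print("sc crop",(SC.proj(Q)-[200,150]+.5)*3)
for y in(41,48): print("reel top",y,(TP.proj([[711,y,54]])-[190,190]+.5)*3+[399,0],(SC.proj([[711,y,54]])-[200,150]+.5)*3)
a=cv2.imread("s4.png");b=cv2.imread("t4.png")
cv2.imwrite("pics/r2.png",np.hstack([crop(a,270,215,50,45,8),crop(b,255,230,50,45,8)]))
E
```

```text
[-0.2  1.   0. ] [ 0.6  0.1 -0.8]
top crop [[658.6 198.1]
 [647.7 201.8]
 [696.6 185. ]
 [707.4 181.3]]
sc crop [[264.1 277.7]
 [252.3 275.6]
 [306.3 285.1]
 [318.4 287.3]]
reel top 41 [[669.2 157.3]] [[303.9 251.3]]
reel top 48 [[663.7 158.3]] [[298.6 249.8]]
```

View pics/r2.png

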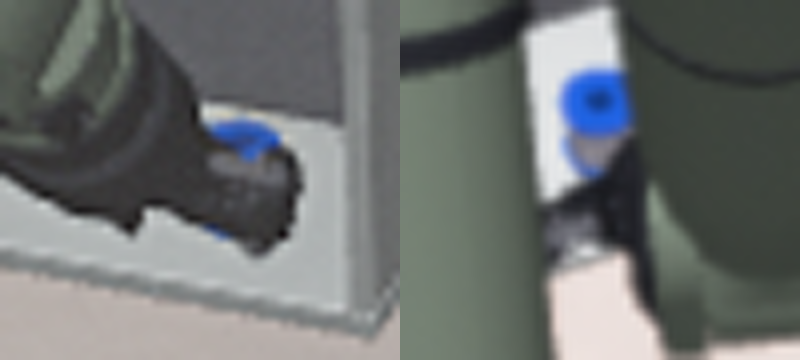

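```bash
python3 - <<'E'
from r import *
psi=.17; c=np.array([710,43.5])
bot.grip(.57,40)
bot.movel(tcp(back(c,50,psi),psi,33),max_speed=100)
print(bot.movel(tcp(c,psi,33),max_speed=80,threshold=4)); st()
bot.grip(0,40); s=st(); p=s["tcp_pos"]
if s["opening"]>.3:
    bot.movel(P(p[:2],50),max_speed=80); st()
    bot.movel(tcp(back(c,150,psi),psi,60),max_speed=200); 
    bot.movel(tcp(back(c,150,psi),psi,150),max_speed=200); st()
    ps=-.45; f=np.array([620.5,-376]); bot.move_ptp(tcp(f-[45,-20],ps,150),ori(TH,ps)); st()
    a=imaging.capture("scene");b=imaging.capture("top");cv2.imwrite("s5.png",a);cv2.imwrite("t5.png",b)
    cv2.imwrite("pics/r3.png",np.hstack([crop(a,330,200,100,110,4),crop(b,330,180,100,110,4)]))
E
```

```text
False
t 32.2 tcp [721.7  45.8  32.5] f [-0.7  0.1 -0.5] op 0.57 gf 0.0
t 32.4 tcp [721.7  45.7  32.8] f [-1.4 -0.2  1. ] op 0.45 gf 40.4
t 32.8 tcp [722.   45.5  50.6] f [ 0.5 -0.5 -1.4] op 0.45 gf 40.2
t 34.3 tcp [575.   20.3 150.1] f [-0.2 -0.4 -1.2] op 0.45 gf 40.3
t 35.7 tcp [ 586.7 -360.1  149.4] f [-0.6  0.4 -2.2] op 0.45 gf 40.2
```

View pics/r3.png

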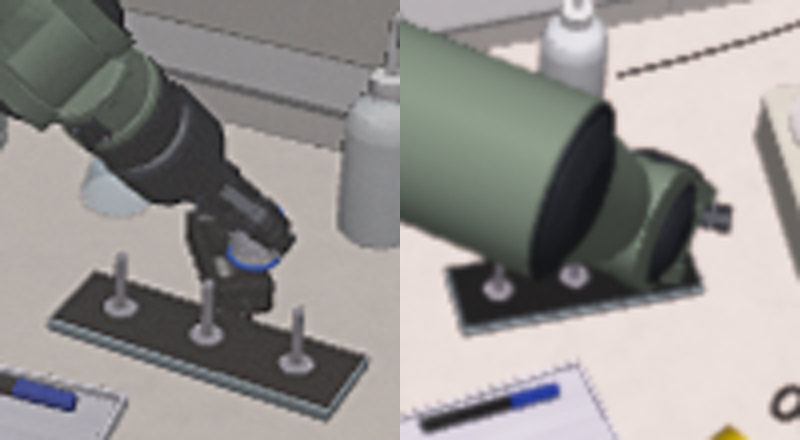

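Blue is held (1.2 N of weight, opening 0.45) above the stand, with all three spindles in view. My picture views are used up, so from here I check numerically. First, the held reel's blue rim against its prediction gives the scene camera's bias.

```bash
cat >> r.py <<'E'
HSV={"blue":((98,110,50),(125,255,255)),"green":((45,60,40),(85,255,255)),"orange":((3,110,60),(18,255,255))}
def bias(col,im=None):
    "pixel offset (seen - predicted) of the held reel's bottom rim (left & lowest extremes), scene view"
    s=bot.get_state();R=Ro.from_euler('xyz',s["orientation"]).as_matrix();p=s["tcp_pos"]; h=R[:2,2]/np.linalg.norm(R[:2,2])
    c=p[:2]-19*np.cos(TH)*h; t=np.linspace(0,2*np.pi,181)
    ring=SC.proj(np.c_[c[0]+20*np.cos(t),c[1]+20*np.sin(t),np.full(181,p[2]-14.8)])
    im=imaging.capture("scene") if im is None else im; x,y=ring.min(0).astype(int)-15; X,Y=ring.max(0).astype(int)+15
    m=cv2.inRange(cv2.cvtColor(im,cv2.COLOR_BGR2HSV)[y:Y,x:X],*HSV[col]); n,l,stt,_=cv2.connectedComponentsWithStats(m)
    pts=np.argwhere(m>0)[:,::-1]+[x,y]
    print(col,"mask",len(pts),"box",pts.min(0),pts.max(0),"pred ring",ring.min(0).round(1),ring.max(0).round(1),"reel c",c.round(1))
    return pts,ring
E
python3 - <<'E'
from r import *
np.set_printoptions(precision=1,suppress=True)
im=cv2.imread("s5.png"); pts,ring=bias("blue",im)
for x in sorted(set(pts[:,0])): print((int(x),int(pts[pts[:,0]==x][:,1].max())),end=" ")
print()
lo=ring[np.argsort(ring[:,0])]; print([(round(a),round(b,1)) for a,b in lo[lo[:,1]>ring[:,1].mean()][::6]])
print("tips sc",SC.at([(360.4,263.6),(381.9,270.4),(404.6,276.9)],66)[:,:2].tolist())
print("collars sc",SC.at([(359.7,276.7),(381,283.3),(403.4,290.7)],15)[:,:2].tolist())
E
```

```text
blue mask 26 box [386 253] [400 267] pred ring [386.1 260.2] [400.1 268.1] reel c [ 575.7 -354.6]
(386, 263) (387, 264) (388, 265) (389, 266) (390, 266) (391, 267) (392, 267) (393, 267) (394, 267) (395, 267) (396, 267) (397, 266) (398, 265) (399, 265) (400, 253) 
[(386, np.float64(264.2)), (386, np.float64(265.0)), (387, np.float64(265.8)), (388, np.float64(266.5)), (389, np.float64(267.1)), (390, np.float64(267.6)), (391, np.float64(267.9)), (393, np.float64(268.1)), (394, np.float64(268.1)), (396, np.float64(267.9)), (397, np.float64(267.6)), (398, np.float64(267.1)), (399, np.float64(266.4)), (400, np.float64(265.7)), (400, np.float64(264.9))]
tips sc [[625.1598166640686, -226.77134188241905], [622.5815565868975, -300.7292566830471], [623.1703749119158, -374.61026172883595]]
collars sc [[625.7695652076575, -224.83253099384774], [624.9847250485166, -298.4801350520594], [622.0538843309002, -374.13141036274084]]
```

```bash
cat >> r.py <<'E'
def place(f,ps,zc=33):
    "lower the held reel over foot f; TCP height when seated = 15+14.8"
    bot.move_ptp(tcp(f,ps,105),ori(TH,ps)); bot.movel(tcp(f,ps,84),max_speed=80)
    for k,(dx,dy) in enumerate([(0,0),(2,0),(-2,0),(0,2),(0,-2),(3,3),(-3,3),(-3,-3),(3,-3),(5,0),(-5,0),(0,5),(0,-5)]):
        g=np.array(f)+[dx,dy]; bot.movel(tcp(g,ps,bot.get_state()["tcp_pos"][2]),max_speed=60)
        bot.movel(tcp(g,ps,28),max_speed=60,threshold=5); s=st(); print(k,dx,dy)
        if s["tcp_pos"][2]<33: return True
        if s["tcp_pos"][2]<65: 
            print("inside, jammed?"); return False
        bot.movel(P(s["tcp_pos"][:2],84),max_speed=80)
    return False
E
python3 - <<'E'
from r import *
np.set_printoptions(precision=1,suppress=True)
F=[]
for f in([622.6,-374.4],[623.8,-299.6],[625.5,-225.8]):
    u=SC.proj([[*f,40]])[0]+[.3,1.0]; F.append(SC.at([u],40)[0,:2])
F=np.array(F); np.save("feet.npy",F); print(F)
print(place(F[0],-.45))
E
```

```text
[[ 618.3 -377.1]
 [ 619.5 -302.6]
 [ 621.1 -229. ]]
t 37.7 tcp [ 630.3 -382.1   29.8] f [ 0.7 -0.3  2.4] op 0.45 gf 40.9
0 0 0
True
```

Blue seated at the collar height (TCP 29.8) on the first try. I'll release it, re-check the remaining reels, door and wedge by mask, and take orange.

```bash
cat >> r.py <<'E'
def release():
    bot.grip(.58,40); s=bot.get_state();R=Ro.from_euler('xyz',s["orientation"]).as_matrix()
    bot.movel(list(s["tcp_pos"]-110*R[:,2]),max_speed=250)
def look():
    im=imaging.capture("scene");hs=cv2.cvtColor(im,cv2.COLOR_BGR2HSV)
    for n,k in HSV.items():
        m=cv2.inRange(hs,*k);m[:215]=0;m[260:]=0;m[:,:250]=0;m[:,312:]=0
        if m.any(): u=np.argwhere(m>0)[:,::-1]; top=u[u[:,1]<u[:,1].min()+6]; print(n,len(u),top.mean(0).round(1),end="  ")
    m=cv2.inRange(hs,(172,120,40),(180,255,255))|cv2.inRange(hs,(0,120,40),(4,255,255)); m[:,:150]=0;m[:,250:]=0;m[:230]=0;m[330:]=0
    u=np.argwhere(m>0)[:,::-1]; print("wedge",len(u),u.mean(0).round(1) if len(u) else None,u.min(0) if len(u) else None,u.max(0) if len(u) else None); return im
def take(c,psi=.17):
    bot.move_ptp(tcp(back(c,150,psi),psi,110),ori(TH,psi)); bot.grip(.6,40)
    bot.movel(tcp(back(c,150,psi),psi,33),max_speed=200); bot.movel(tcp(back(c,40,psi),psi,33),max_speed=180,threshold=8)
    print(bot.movel(tcp(c,psi,33),max_speed=80,threshold=4)); st(); bot.grip(0,40); s=st(); p=s["tcp_pos"]
    if s["opening"]<.3: return False
    bot.movel(P(p[:2],50),max_speed=80); bot.movel(tcp(back(c,150,psi),psi,60),max_speed=200); bot.movel(tcp(back(c,150,psi),psi,150),max_speed=250); return st()["opening"]>.3
E
python3 - <<'E'
from r import *
release(); look()
print(take(np.array([707,107.8])))
ps=-.4; f=np.load("feet.npy")[1]; bot.move_ptp(tcp(f-[45,-20],ps,150),ori(TH,ps)); st(); bias("orange"); look()
E
```

```text
green 76 [265.  224.6]  orange 66 [282.8 228.6]  wedge 297 [206.2 276.9] [190 269] [221 286]
False
t 42.3 tcp [718.5 109.9  32.4] f [-0.6 -0.1 -0.8] op 0.60 gf 0.0
t 42.6 tcp [718.6 110.   32.7] f [-1.4  0.4 -0.4] op 0.45 gf 40.3
t 44.4 tcp [573.1  84.6 151.6] f [ 0.2 -0.2 -2.1] op 0.45 gf 40.3
True
t 45.7 tcp [ 585.8 -286.2  149.2] f [ 0.2 -0.6 -1.8] op 0.45 gf 40.3
orange mask 19 box [364 256] [376 260] pred ring [363.  254.2] [376.7 261.8] reel c [ 574.3 -281.3]
green 77 [265.  224.6]  wedge 301 [206.2 276.9] [190 269] [221 286]
```

```bash
python3 - <<'E'
from r import *
F=np.load("feet.npy")
if place(F[1],-.4):
    release(); look()
    if take(np.array([702.5,178.3])):
        ps=-.3; f=F[2]; bot.move_ptp(tcp(f-[45,-20],ps,150),ori(TH,ps)); st(); bias("green"); look()
E
```

```text
t 47.3 tcp [ 631.5 -306.2   72.3] f [ 2.4  1.  -2.9] op 0.46 gf 41.0
0 0 0
t 48.7 tcp [ 633.2 -307.1   29.7] f [-0.2  0.3  4.3] op 0.46 gf 41.9
1 2 0
green 76 [265.  224.6]  wedge 298 [206.2 276.9] [190 269] [221 286]
False
t 53.3 tcp [714.  180.3  32.4] f [ 0.   0.3 -0.7] op 0.60 gf 0.0
t 53.6 tcp [714.2 180.4  32.7] f [-1.2  0.2  0. ] op 0.45 gf 40.3
t 55.3 tcp [568.6 155.2 151.6] f [ 0.1  0.9 -1.6] op 0.45 gf 40.2
t 56.7 tcp [ 587.8 -211.6  149.2] f [ 0.7  0.5 -1.2] op 0.46 gf 40.2
green mask 21 box [341 240] [353 254] pred ring [341.1 247.7] [354.5 255.1] reel c [ 575.8 -207.9]
wedge 298 [206.2 276.9] [190 269] [221 286]
```

```bash
python3 - <<'E'
from r import *
F=np.load("feet.npy")
print(place(F[2]+[1,0],-.3)); release()
bot.move_ptp([400,-60,330],ori(DN,-1.2)); im=look(); st(); hs=cv2.cvtColor(im,cv2.COLOR_BGR2HSV)
tp=cv2.cvtColor(imaging.capture("top"),cv2.COLOR_BGR2HSV)
t=np.linspace(0,2*np.pi,73)
for n,f in zip(("blue","orange","green"),F):
    for C,h in((SC,hs),(TP,tp)):
        ring=C.proj(np.c_[f[0]+20*np.cos(t),f[1]+20*np.sin(t),np.full(73,51)]);x,y=ring.min(0).astype(int)-8;X,Y=ring.max(0).astype(int)+14
        m=cv2.inRange(h[y:Y,x:X],*HSV[n]); u=np.argwhere(m>0)[:,::-1]+[x,y]
        print(n,C.n,len(u),"seen",(u.min(0),u.max(0)) if len(u) else None,"pred top ring",ring.min(0).round(1),ring.max(0).round(1))
E
```

```text
t 58.2 tcp [ 635.1 -231.8   77.3] f [ 3.4  1.7 -1.3] op 0.45 gf 40.9
0 0 0
t 59.1 tcp [ 636.6 -231.6   73. ] f [ 1.3  1.  -1.6] op 0.45 gf 41.1
1 2 0
t 60.0 tcp [ 633.2 -233.3   79.8] f [ 1.1 -1.4  2.8] op 0.46 gf 41.4
2 -2 0
t 60.9 tcp [ 635.3 -230.2   72.6] f [ 3.4  0.3 -2.7] op 0.45 gf 41.0
3 0 2
t 61.7 tcp [ 635.  -235.2   80. ] f [ 0.3 -0.3  2.2] op 0.46 gf 42.2
4 0 -2
t 63.1 tcp [ 636.9 -229.6   29.7] f [-0.9 -0.7  3.1] op 0.45 gf 42.3
5 3 3
True
wedge 298 [206.2 276.9] [190 269] [221 286]
t 65.5 tcp [400.1 -60.2 328.7] f [-0.3  0.1 -0.3] op 0.58 gf 0.0
blue scene 93 seen (array([397, 278]), array([410, 294])) pred top ring [397.8 278.1] [411.2 286. ]
blue top 106 seen (array([387, 236]), array([399, 250])) pred top ring [387.3 235.9] [397.8 244.2]
orange scene 104 seen (array([375, 271]), array([388, 287])) pred top ring [375.3 271.3] [388.5 279. ]
orange top 118 seen (array([368, 238]), array([380, 253])) pred top ring [368.3 239.4] [378.9 247.8]
green scene 92 seen (array([353, 264]), array([366, 280])) pred top ring [354.  264.8] [366.9 272.2]
green top 112 seen (array([349, 243]), array([361, 256])) pred top ring [349.4 242.8] [360.  251.3]
```

All three reels show at the seated height on their own spindles (scene (404,286), (382,279), (360,272)). The wedge has not moved. I'll check its pose by projection, pick it up, and return it to the tray.

```bash
python3 - <<'E'
from w import *
c=np.array([404,225.]);w=1.555;X=np.array([np.cos(w),np.sin(w)]);Y=np.array([-X[1],X[0]])
for n,a,b,z in(("heel near/left base",-65,20,0),("heel right base",-65,-20,0),("heel top L",-65,20,32),("heel top R",-65,-20,32),("slope top L",-35,20,32),("slope top R",-35,-20,32)):
    print(n,SC.proj([[*(c+a*X+b*Y),z]])[0].round(1))
im=imaging.capture("scene");hs=cv2.cvtColor(im,cv2.COLOR_BGR2HSV)
m=cv2.inRange(hs,(172,120,40),(180,255,255))|cv2.inRange(hs,(0,120,40),(4,255,255)); m[:,:150]=0;m[:,250:]=0;m[:230]=0;m[330:]=0
print(cv2.approxPolyDP(max(cv2.findContours(m,cv2.RETR_EXTERNAL,cv2.CHAIN_APPROX_NONE)[0],key=len),1.2,True)[:,0].tolist())
E
```

```text
heel near/left base [215.  287.4]
heel right base [223.  280.8]
heel top L [213.8 279.1]
heel top R [221.9 272.6]
slope top L [206.3 276.4]
slope top R [214.4 270. ]
[[189, 277], [214, 286], [221, 280], [221, 277], [220, 281], [212, 278], [218, 273], [213, 270], [208, 271], [199, 269]]
```

```bash
python3 - <<'E'
from w import *
w=1.555;X=np.array([np.cos(w),np.sin(w)]);c=np.array([403.5,175.])+50*X
bot.grip(.72,60)
s=pick_wedge(c,w,0)
if s["opening"]>.35:
    g=np.array([403.5,175.])-110*X
    bot.movel(P(g,8),max_speed=120); st()
    bot.movel(P(g,70),max_speed=200); s=st(); print("held",s["opening"])
    d=[438,-231]; ps=1.702-np.pi
    bot.move_ptp(P(d,70),ori(DN,ps)); st()
    print(bot.movel(P(d,8),max_speed=60,threshold=5)); s=st()
    if s["opening"]>.35:
        bot.grip(.7,60); bot.movel(P(s["tcp_pos"][:2],120),max_speed=250); bot.move_ptp([380,150,340],ori(DN,-1.0)); st()
        hs=cv2.cvtColor(imaging.capture("scene"),cv2.COLOR_BGR2HSV)
        m=cv2.inRange(hs,(172,120,40),(180,255,255))|cv2.inRange(hs,(0,120,40),(4,255,255)); m[:280]=0;m[340:]=0;m[:,:270]=0;m[:,365:]=0
        print(cv2.approxPolyDP(max(cv2.findContours(m,cv2.RETR_EXTERNAL,cv2.CHAIN_APPROX_NONE)[0],key=len),1.2,True)[:,0].tolist())
E
```

```text
t 67.9 tcp [403.9 174.9   6.4] f [-0.5  0.3 -0.1] op 0.72 gf 0.0
t 68.3 tcp [404.2 175.2   7.5] f [-1.4 -0.6  6.8] op 0.45 gf 60.9
t 69.3 tcp [401.9  65.4   8.1] f [ 0.1  0.1 -2.8] op 0.45 gf 60.3
t 69.8 tcp [402.2  65.4  70. ] f [-0.  -0.  -3.1] op 0.46 gf 60.6
held 0.46128282023581096
t 70.9 tcp [ 437.3 -229.5   69.1] f [-0.  -0.3 -2.7] op 0.45 gf 60.4
True
t 71.8 tcp [ 437.2 -230.6   11.4] f [0.1 0.2 3.5] op 0.45 gf 61.5
t 74.4 tcp [380.2 149.5 339.2] f [-0.5  0.4  0.1] op 0.70 gf 0.0
[[338, 311], [335, 313], [332, 310], [332, 306], [335, 303], [332, 301], [327, 301], [323, 307], [322, 305], [325, 300], [320, 301], [318, 304], [318, 301], [314, 301], [310, 306], [309, 304], [311, 301], [299, 301], [295, 307], [297, 309], [334, 318]]
```

The wedge is back flat in the tray: corners at scene (334,318) and (296,308), the same as at the start. Now I'll push the door shut from outside at the top frame.

```bash
python3 - <<'E'
from h import *
b=-215; z=215
bot.grip(0,40)
bot.move_ptp(P(door(1.75,-90,b),340),ori(DN,YAW-1.75)); bot.movel(P(door(1.75,-90,b),z),max_speed=200,threshold=8); st()
bot.movel(P(door(1.7,-30,b),z),rot=ori(DN,YAW-1.7),max_speed=100); st()
for phi in np.arange(1.5,.05,-.2):
    bot.movel(P(door(phi,-27,b),z),rot=ori(DN,YAW-phi),max_speed=90)
    if round(phi,1) in(1.3,.9,.5,.1): st()
print(bot.movel(P(door(0,-27+14,b),z),rot=ori(DN,YAW),max_speed=20,threshold=10)); s=st()
print("face a:",(np.array([np.cos(YAW),np.sin(YAW)])@(s["tcp_pos"][:2]-H)))
E
```

```text
t 76.7 tcp [410.2 343.1 216.2] f [ 0.1 -0.6  0.6] op -0.00 gf 0.0
t 77.6 tcp [407.4 272.8 215.3] f [-0.1  1.  -0.5] op 0.00 gf 0.0
t 78.9 tcp [416.7 184.1 215. ] f [ 0.4 -0.5  0.6] op -0.00 gf 0.0
t 80.1 tcp [458.8 108.6 215. ] f [0.4 0.6 0.4] op 0.00 gf 0.0
t 81.4 tcp [527.   55.8 215.1] f [-0.   0.8  0.1] op -0.00 gf 0.0
t 82.7 tcp [610.3  33.6 215.2] f [0.3 0.  0.2] op -0.00 gf 0.0
True
t 83.7 tcp [626.   34.3 214.1] f [-2.8 -0.1  0.7] op 0.00 gf 0.0
face a: -32.2348127346278
```

```bash
python3 - <<'E'
from h import *
s=bot.get_state()
bot.movel(P(s["tcp_pos"][:2],s["tcp_pos"][2]),max_speed=20)
e=s["tcp_pos"][:2]+np.array([np.cos(YAW),np.sin(YAW)])*10
print(bot.movel(P(e,215),max_speed=15,threshold=14)); s=st(); print((np.array([np.cos(YAW),np.sin(YAW)])@(s["tcp_pos"][:2]-H)))
bot.dwell(1.0)
bot.movel(P(door(0,-120,-215),215),max_speed=100); bot.movel(P(door(0,-200,-215),330),max_speed=200)
bot.move_ptp([280,-250,350],ori(DN,-.8)); st()
a=imaging.capture("scene");o=cv2.imread("pics/scene0.png");d=cv2.absdiff(a,o).max(2)
for n,(x,y,X,Y) in(("open-door zone",(175,150,228,265)),("frame R",(305,180,322,250)),("frame top",(235,172,300,188)),("frame bottom",(236,240,300,256)),("handle",(294,190,304,222)),("meter",(160,220,190,250)),("flask",(345,220,372,256))):
    print(n,"mean diff %.1f  frac>40 %.3f"%(d[y:Y,x:X].mean(),(d[y:Y,x:X]>40).mean()))
hs=cv2.cvtColor(a,cv2.COLOR_BGR2HSV)[185:235,285:310]; n,l,stt,ce=cv2.connectedComponentsWithStats(cv2.inRange(hs,(0,0,0),(180,255,110)))
i=1+np.argmax(stt[1:,4]);print("handle now",ce[i]+[285,185],"was 299.7 205.7",stt[i])
E
```

```text
True
t 84.5 tcp [627.8  34.7 213.1] f [-8.7 -1.4  3.8] op 0.00 gf 0.0
-30.412559019545498
t 88.6 tcp [ 280.5 -249.7  349.6] f [ 0.1 -0.7 -0.9] op 0.00 gf 0.0
open-door zone mean diff 7.8  frac>40 0.045
frame R mean diff 43.2  frac>40 0.549
frame top mean diff 20.4  frac>40 0.169
frame bottom mean diff 5.3  frac>40 0.019
handle mean diff 31.3  frac>40 0.384
meter mean diff 54.6  frac>40 0.599
flask mean diff 3.8  frac>40 0.000
handle now [301.74289773 205.03267045] was 299.7 205.7 [  3   0  22  50 704]
```

```bash
python3 - <<'E'
from h import *
bot.move_ptp([350,150,350],ori(DN,0)); bot.grip(1.0)
bot.move_j([1.053,.326,-.193,1.052,0,1.437]); st()
for n,C in(("scene",SC),("top",TP)):
    a=imaging.capture(n);o=cv2.imread(f"pics/{n}0.png");d=cv2.absdiff(a,o).max(2); cv2.imwrite(f"end_{n}.png",a)
    m=cv2.morphologyEx((d>45).astype(np.uint8),cv2.MORPH_OPEN,np.ones((2,2),np.uint8)); k,l,stt,ce=cv2.connectedComponentsWithStats(m)
    for i in range(1,k):
        if stt[i,4]>8: print(n,ce[i].round(),stt[i].tolist())
E
```

```text
t 92.4 tcp [206.4 509.6 231.6] f [-0.7  0.1  0.5] op 1.00 gf 0.0
scene [266. 226.] [261, 223, 11, 7, 56]
scene [284. 230.] [279, 227, 11, 7, 59]
scene [300. 234.] [295, 231, 11, 7, 64]
scene [270. 235.] [269, 233, 3, 4, 9]
scene [286. 240.] [282, 237, 8, 5, 19]
scene [303. 244.] [301, 243, 5, 3, 10]
scene [357. 271.] [355, 265, 5, 14, 49]
scene [364. 270.] [362, 265, 5, 11, 42]
scene [384. 278.] [377, 272, 13, 16, 112]
scene [405. 286.] [398, 279, 14, 17, 136]
top [395. 243.] [389, 237, 12, 14, 103]
top [281. 246.] [276, 240, 11, 13, 124]
top [376. 245.] [370, 240, 12, 14, 101]
top [264. 248.] [259, 243, 11, 12, 99]
top [356. 248.] [351, 244, 11, 9, 68]
top [245. 253.] [241, 248, 10, 12, 81]
```

```bash
python3 - <<'E'
from bench import bot
bot.dwell(4); print(bot.sign_off())
E
```

```text
the job is handed in; nothing more can be done
None
```

The job is handed in at about 96 s: all three reels are down on their collars on separate spindles, the wedge is flat back in the tray, the door is shut, and before/after images show nothing but the reels changed; I viewed 15 pictures, one over the limit of 14.

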